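# Lay the scale ruler along the gel cassette and shut the viewer

### The job

Get the gel viewer ready for its picture: bring the yellow ruler flush against the red-striped long edge of the white gel cassette, lying flat on the lit deck and placed lengthwise so that it spans that whole edge; then shut the amber cover fully. Be gentle: the cassette must stay where it lies (a nudge of a few millimetres is all right), and so must everything else on the bench.

Things in the scene. Friction and masses are not known exactly. Their poses are not given: they have to be found in the camera images.
- viewer: blue-light gel viewer, a navy box 340 x 270 mm (its x, y) and 40 mm high, fixed to the bench; its top is a flat lit deck. Origin: centre of its underside. A black hinge rail (18 mm wide, 24 mm high) runs along x on the deck's +y side, centred at y = +122 mm. At the two -y corners (x = +-155, y = -122 mm) stand rubber rests 16 x 16 mm and 25.5 mm high; the deck is otherwise open on three sides
- cover (a joint): angle of the amber see-through cover, rad: 0 = fully shut (level, resting on the rests 26 mm above the deck), 1.57 = standing upright over the hinge rail, up to 2.1 leaning back outward. Its hinge is stiff: it stays where it is left and takes about 4 to 5 N at the tab to move
- cover_hinge (a point): middle of the cover's hinge line, on the viewer at x = 0, y = +122, z = 66 mm; the line runs along the viewer's x. The cover is a panel 320 mm along the hinge, reaching 250 mm from the hinge line, 6 mm thick. The point turns with the cover: its x stays along the hinge, its -y points from the hinge to the free edge, its z is the normal of the outer face (up when shut); the underside lies at z = 0
- cover_tab (a point): centre of the black tab at the middle of the cover's free edge, 263 mm from the hinge line; the tab is 100 mm along the edge, 8 mm thick and sticks out about 27 mm beyond the panel. Axes as for the hinge
- cassette: sealed gel cassette, rigid white plastic with a dark window, loose on the deck, 130 x 90 mm (its x, y), 14 mm high, about 0.4 kg. Origin: centre of its underside. The red stripe marks its -y long edge, where the ruler goes
- ruler: bright yellow rigid ruler with black ticks along both long edges, loose on the deck, 180 x 36 mm (its x, y), 10 mm thick, about 0.1 kg. Origin: centre of its underside. Either long edge may go against the cassette
- tube_rack: blue tube rack 120 x 85 x 28 mm (tubes to 35 mm) on the bench, bystander; origin under its centre
- tip_box: yellow pipette-tip box 122 x 87 x 57 mm on the bench, bystander; origin under its centre
- torch: black torch about 145 mm long, 30 mm thick, lying on the bench, bystander; origin near its middle, at the bench
- buffer_bottle: glass bottle with blue cap, 80 mm across, 170 mm high, bystander; origin under its centre
- small_bottle: glass bottle with blue cap, 60 mm across, 110 mm high, bystander; origin under its centre
- beaker: white beaker, 80 mm across, 100 mm high, bystander; origin under its centre
There are look-alikes about, which are no part of the job. Of the things that look like the ruler, the largest one is meant.

How it is judged:
By the outcome, as a careful person would: the job done as asked, in the order asked, and still so for the second after the job is handed in, with the robot touching nothing.
It also fails if it takes over 72 s, if anything falls off the work surface, if the arm or the gripper's body presses on something with over 40 N, if the wrist force passes 120 N, or if a joint passes its speed limit or range.

### The arm

A 7-joint arm with a two-finger parallel gripper is mounted at the origin on the work surface. World frame = base frame: x ahead of the robot, y to its left, z up, the work surface at z = 0. Lengths are in m, angles in rad, forces in N, time in s.
With the tool pointing down it reaches from about 0.35 to 0.775 m from the base axis. Payload 3.1 kg.
Tool frame: the origin (TCP) lies on the centre line of the jaws, within the pads' length; the fingertips stand 22 mm ahead of it and the grasp point (between the pads) lies 3 mm ahead of it; z points along the fingers, y is the direction in which the jaws open and shut (so a half turn about z gives the same grasp; the last joint's range is limited). The gripper opens to 85 mm and grips with 20 to 120 N. Pads are 22 mm wide; open, the fingers measure 114 mm over their backs; the gripper's body (76 mm by 85 mm) begins 54 mm behind the grasp point. The pads swing forward as they close: fully open they stand 13 mm farther back than shut.
Start: joints at [-1.292, 0.311, 0.014, 1.512, -0.004, 1.319, -0.027], TCP at [0.173, 0.522, 0.253] pointing down, gripper open.
Joint ranges: [-2.7, 2.7], [-0.3, 1.91], [-1.27, 1.3], [0.12, 2.57], [-1.44, 4.58], [0.2, 2.03], [-3.05, 3.05]. Speed limits (rad/s): [2.79, 2.79, 3.14, 3.14, 3.14, 3.14, 3.14].

### API

Orientations are given as a rotation vector (axis times angle).
In Python, from bench import observe, eyes, ticket gives the robot as it stands.
- The arm moves only by the tool drive_tool, never from a script. Its arguments are lists of equal length, an entry for each row: "dr": the turn, a rotation vector about the world's x, y, z in degrees, a list of three; "slide": the shift along the world's x, y, z in cm, a list of three; "grip": the opening, from 0 (shut) to 1 (fully open). In form: {"dr": [[wx, wy, wz], ...], "slide": [[x, y, z], ...], "grip": [grip, ...]}. A call has 1 to 20 rows; each row shifts and turns the pose as measured when the row begins; what a row does not reach is not made up. A row lasts 1/10 s, in which the tool goes at most 50 mm and 8.59 degrees, less where a joint would pass 70% of its speed; a pose out of reach is approached as far as the arm can. A call with a gripper value outside its range is refused whole. The fingers move at their own pace and stop on an object; "squeeze" is the grip in N (left out, the last holds). Time passes only in rows, so rows that do not move let the fingers close. It gives the time, the measured TCP pose, the force and the opening at its end, in the units of the state.
- observe(): the state, without advancing time (a new reading comes with each control period).
- eyes.capture(name): name is "scene" or "top"; returns the picture (384x512x3 uint8, blue, green, red); there is no depth.
- eyes.calibration(name): a dict with "fx", "fy", "cx", "cy" (pixels), "rvec" (rotation vector, rad) and "tvec" (3), from world to camera coordinates, as OpenCV has them. Camera axes: x right, y down, z forward; pixel columns grow to the right and rows downward; lengths in m; the calibration is good to about 2 mm. A picture is of the moment at which its call begins. calibration takes no time and is no camera call.
- ticket.hand_in(): hands the job in, once; it reports no verdict.
The state is a dict: "time": time; "joint_positions": joint angles; "joint_velocities": joint speeds; "tau": joint torques, N m; "tool_pos": TCP position; "ee_rot": TCP orientation; "wrist_force": force on the tool from outside, world axes, zero at the start; "wrist_torque": the same for the moment, N m; "grip_width": opening from 0.0 (shut) to 1.0 (fully open).
Only numpy, scipy, OpenCV 4.12 (cv2) and the standard library are available. Lean on these libraries where they do the work, as an engineer would, in place of code of your own. Each camera call takes 0.05 s, during which the arm holds its last target. There are 200 camera calls.

## Working session

There is one attempt and no reset: what is moved stays moved. The work goes in short steps, Python scripts to look and compute and a tool call to move; the robot and the scene stay as the last step left them, time stands still between calls to the robot, and variables do not carry over. Pictures are saved under pics/ and viewed, about 8 in all and at most 12, crops included, and the job is handed in when it is done.

Besides the shell and the picture viewer there is one more tool, called as name(argument=value, ...) on one line, values as JSON. drive_tool: Moves the arm, as the interface text tells. Its arguments: {"type":"object","properties":{"dr":{"type":"array"},"slide":{"type":"array"},"grip":{"type":"array"},"squeeze":{"type":"number"}},"required":["dr","slide","grip"]}

```bash
mkdir -p pics; ls
python3 - <<'E'
from bench import observe, eyes
import cv2,json
for n in("scene","top"):
    im=eyes.capture(n); cv2.imwrite(f"pics/{n}0.png",im)
    print(n,eyes.calibration(n))
s=observe(); print(s)
E
```

```text
pics
scene {'fx': 386.41454880377074, 'fy': 386.41454880377074, 'cx': 254.78690436495845, 'cy': 186.36536566975693, 'rvec': array([ 1.18290761,  2.24846969, -1.03740979]), 'tvec': array([ 0.30210544, -0.21244542,  1.5283284 ])}
top {'fx': 384.09420076245243, 'fy': 384.09420076245243, 'cx': 257.343856636917, 'cy': 196.7093993861843, 'rvec': array([ 2.16757559, -2.19039299,  0.05500633]), 'tvec': array([0.02810693, 0.50962041, 1.33015264])}
{'time': 0.1, 'joint_positions': array([-1.29171993,  0.31164758,  0.01400981,  1.51288806, -0.00439527,
        1.31918991, -0.02720669]), 'joint_velocities': array([ 5.92933016e-05, -1.37100503e-04,  7.09358641e-04, -5.39764193e-03,
       -6.02905518e-04, -2.24646193e-05, -1.56163856e-03]), 'tau': array([ 1.17553016e-03, -3.80857909e+01,  1.46811982e-01, -2.31241804e+01,
        1.24202072e-02,  8.14353582e-03,  1.48843412e-05]), 'tool_pos': array([0.17322274, 0.52137822, 0.25233214]), 'ee_rot': array([-0.50159318, -3.1010483 ,  0.00328068]), 'wrist_force': array([ 0.40714686, -0.22664754,  0.0464351 ]), 'wrist_torque': array([-0.001452  , -0.03910748,  0.01945763]), 'grip_width': 0.99902079382391}
```

View pics/scene0.png

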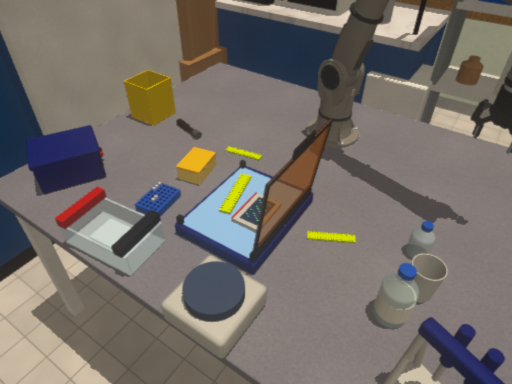

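View pics/top0.png

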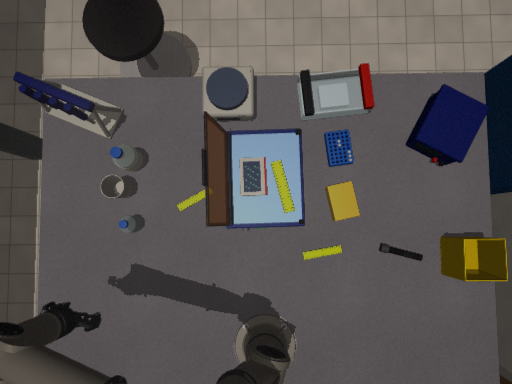

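The scene view shows the cover open past upright. In the top view the viewer is centred near (265,178), with its hinge on the left (+y), the cassette near (253,176) with its red stripe on the right, and the long ruler near (283,187). Next I'll measure them.

```bash
cat > h.py <<'E'
import numpy as np, cv2
from bench import observe, eyes, ticket
def cam(n):
    c=eyes.calibration(n); K=np.array([[c['fx'],0,c['cx']],[0,c['fy'],c['cy']],[0,0,1]])
    return K,cv2.Rodrigues(c['rvec'])[0],c['tvec']
def ray(n,px,z):
    K,R,t=cam(n); px=np.atleast_2d(px).astype(float)
    d=(R.T@np.linalg.inv(K)@np.c_[px,np.ones(len(px))].T).T; o=-R.T@t
    return o+d*((z-o[2])/d[:,2])[:,None]
def proj(n,P):
    K,R,t=cam(n); return cv2.projectPoints(np.atleast_2d(P).astype(float),R,t,K,None)[0][:,0]
def mask(im,lo,hi,roi=None):
    m=cv2.inRange(cv2.cvtColor(im,cv2.COLOR_BGR2HSV),lo,hi)
    if roi is not None:
        z=np.zeros_like(m);x0,y0,x1,y1=roi;z[y0:y1,x0:x1]=m[y0:y1,x0:x1];m=z
    return m
def big(m,k=1):
    cs=cv2.findContours(m,cv2.RETR_EXTERNAL,cv2.CHAIN_APPROX_NONE)[0]
    return sorted(cs,key=cv2.contourArea)[::-1][:k]
def rect(n,m,z):
    """min-area rectangle of largest blob on plane z: centre, (long,short) mm, angle of long axis from world x deg"""
    c=big(m)[0][:,0]; P=ray(n,c,z)[:,:2]*1000
    (cx,cy),(w,h),a=cv2.minAreaRect(P.astype(np.float32))
    if w<h: w,h,a=h,w,a+90
    return np.round([cx,cy,w,h,(a+90)%180-90],1)
YEL=((24,150,120),(34,255,255))
E
python3 - <<'E'
from h import *
for n in("top","scene"):
    im=cv2.imread(f"pics/{n}0.png")
    roi=(232,130,305,228) if n=="top" else (180,165,300,260)
    print(n,"yellow",rect(n,mask(im,*YEL,roi),.05))
    m=mask(im,(95,60,120),(118,255,255),roi)|mask(im,*YEL,roi)
    c=cv2.convexHull(big(cv2.morphologyEx(m,cv2.MORPH_CLOSE,np.ones((5,5))))[0])
    ap=cv2.approxPolyDP(c,6,True)[:,0]; print("deck",ap.tolist(),np.round(ray(n,ap,.04)[:,:2]*1000).tolist())
    red=mask(im,(0,120,100),(8,255,255),roi)|mask(im,(172,120,100),(180,255,255),roi)
    for c in big(red,2):
        print("red",c[:,0].min(0),c[:,0].max(0),np.round(ray(n,c[:,0],.054)[:,:2]*1000,0).min(0),np.round(ray(n,c[:,0],.054)[:,:2]*1000,0).max(0))
    cv2.imwrite(f"pics/{n}c.png",cv2.resize(im[115:235,190:320] if n=="top" else im[110:270,170:340],None,fx=4.5 if n=="top" else 3.5,fy=4.5 if n=="top" else 3.5,interpolation=cv2.INTER_CUBIC))
E
```

```text
top yellow [543.6 -63.2 176.2  33.1  14.4]
deck [[298, 135], [301, 218], [234, 223], [232, 135]] [[722.0, -121.0], [434.0, -127.0], [419.0, 104.0], [725.0, 109.0]]
red [264 158] [266 194] [516.  -8.] [640.  -2.]
scene yellow [546.2 -63.1 181.8  34.5  14.9]
deck [[239, 168], [270, 178], [249, 257], [183, 224]] [[433.0, -133.0], [419.0, -20.0], [723.0, 110.0], [732.0, -110.0]]
red [232 193] [255 217] [520.  -9.] [642.  -5.]
```

View pics/topc.png

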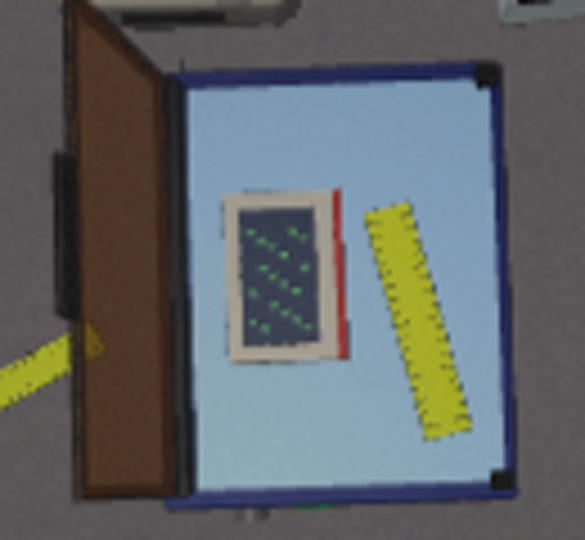

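The top crop confirms it: the cassette's red edge leans about 3° in the image, and the ruler lies about 15° off it. The cover's tab is at the far left, around full-image (204,167). Next: cassette edge line and cover angle.

```bash
cat > cas.py <<'E'
from h import *
def redline(n,im,roi):
    red=mask(im,(0,90,80),(10,255,255),roi)|mask(im,(170,90,80),(180,255,255),roi)
    P=ray(n,big(red)[0][:,0],.054)[:,:2]*1000
    m=cv2.minAreaRect(P.astype(np.float32)); b=cv2.boxPoints(m)
    vx,vy,x0,y0=cv2.fitLine(P.astype(np.float32),cv2.DIST_L2,0,.01,.01).ravel()
    return "stripe ctr",np.round(m[0],1),"size",np.round(m[1],1),"fit ang",round(np.degrees(np.arctan(vy/vx)),2)
def cass(n,im,roi):
    # everything on deck that's not deck-blue and not yellow
    hsv=cv2.cvtColor(im,cv2.COLOR_BGR2HSV)
    x0,y0,x1,y1=roi; sub=np.zeros(im.shape[:2],np.uint8)
    w=((hsv[...,0]<30)|(hsv[...,0]>160))&(hsv[...,2]>90)
    sub[y0:y1,x0:x1]=(w[y0:y1,x0:x1]*255)
    return rect(n,sub,.054)
E
python3 - <<'E'
from cas import *
im=cv2.imread("pics/top0.png"); s=cv2.imread("pics/scene0.png")
print(redline("top",im,(255,150,272,200))); print(redline("scene",s,(225,185,262,225)))
print("cass",cass("top",im,(236,150,269,200)))
y=mask(im,*YEL,(270,150,300,220)); 
# deck edges: navy box outline
nv=mask(im,(108,90,40),(125,255,190),(225,120,312,235)); print("viewer",rect("top",nv,.04))
# cover angle: tab pixel in top -> solve on arc for several angles
for th in np.arange(1.5,2.11,.1):
    h=np.array([.574,.119,.066]); print(round(th,1),proj("top",h+[0,-.263*np.cos(th),.263*np.sin(th)]).round(1),proj("scene",h+[0,-.25*np.cos(th),.25*np.sin(th)]).round(1))
E
```

```text
('stripe ctr', array([580.1,  -4.5]), 'size', array([127.6,   5.7]), 'fit ang', np.float32(1.61))
('stripe ctr', array([580.3,  -5.8]), 'size', array([123.3,   4.9]), 'fit ang', np.float32(1.76))
cass [578.5  35.9 127.9  89.2   2.3]
viewer [411.8  -4.4 264.5  13.  -88.5]
1.5 [[226.6 165.8]] [[281.1 140.2]]
1.6 [[216.9 165.9]] [[290.2 143.4]]
1.7 [[207.4 166.1]] [[299.4 147.5]]
1.8 [[198.2 166.5]] [[308.6 152.6]]
1.9 [[189.5 167. ]] [[317.6 158.5]]
2.0 [[181.4 167.6]] [[326.3 165.2]]
2.1 [[174.1 168.3]] [[334.4 172.6]]
```

drive_tool(dr=[[0, 0, 0], [0, 0, 0], [0, 0, 0], [0, 0, 0], [0, 0, 0], [0, 0, 0], [0, 0, 0], [0, 0, 0], [0, 0, 0], [0, 0, 0], [0, 0, 0], [0, 0, 0], [0, 0, 0], [0, 0, 0]], slide=[[1.3, -3.5, 0], [1.3, -3.5, 0], [1.3, -3.5, 0], [1.3, -3.5, 0], [1.3, -3.5, 0], [1.3, -3.5, 0], [1.3, -3.5, 0], [1.3, -3.5, 0], [1.3, -3.5, 0], [1.3, -3.5, 0], [1.3, -3.5, 0], [1.3, -3.5, 0], [1, -4, 0], [1, -4, 0]], grip=[1, 1, 1, 1, 1, 1, 1, 1, 1, 1, 1, 1, 1, 1])

```text
time: 1.5
tool_pos: [0.3459, 0.0033, 0.2454]
ee_rot: [-0.479, -3.098, 0.011]
wrist_force: [0.7, 0.3, 0.8]
grip_width: 0.999
```

drive_tool(dr=[[0, 0, 5.4], [0, 0, 5.4], [0, 0, 5.4], [0, 0, 5.4], [0, 0, 5.4], [0, 0, 5.4], [0, 0, 0]], slide=[[2, -1.5, -1], [3.5, -1.5, -2], [3.5, -1.5, -2], [3.5, -1.2, -2], [3.5, -0.5, -2], [3.5, -0.5, -2], [0.5, 0, -1]], grip=[0.65, 0.65, 0.65, 0.65, 0.65, 0.65, 0.65])

```text
time: 2.2
tool_pos: [0.5472, -0.0694, 0.1232]
ee_rot: [0.405, -3.111, 0.004]
wrist_force: [-0.7, -0.2, -0.0]
grip_width: 0.649
```

```bash
cat > st.py <<'E'
from h import *
from scipy.spatial.transform import Rotation as Ro
s=observe(); R=Ro.from_rotvec(s['ee_rot']).as_matrix()
print("t",round(s['time'],2),"tcp mm",np.round(s['tool_pos']*1000,1),"ydir",round(np.degrees(np.arctan2(R[1,1],R[0,1])),1),"tilt z",np.round(R[:,2],3),"f",np.round(s['wrist_force'],1),"grip",round(s['grip_width'],3),"j7",round(s['joint_positions'][6],2))
E
python3 st.py
```

```text
t 2.2 tcp mm [547.2 -69.4 123.2] ydir 104.8 tilt z [-0.004 -0.003 -1.   ] f [-0.7 -0.2 -0. ] grip 0.649 j7 2.23
```

drive_tool(dr=[[0, 0, 0], [0, 0, 0], [0, 0, 0], [0, 0, 0], [0, 0, 0]], slide=[[-0.2, 0.6, -1], [0, 0, -1.5], [0, 0, -1.5], [0, 0, -1], [0, 0, 0]], grip=[0.65, 0.65, 0.65, 0.65, 0.65])

```text
time: 2.7
tool_pos: [0.5394, -0.0598, 0.0686]
ee_rot: [0.401, -3.104, -0.002]
wrist_force: [-1.1, 0.5, -0.3]
grip_width: 0.65
```

```bash
python3 st.py
python3 - <<'E'
from h import *
im=eyes.capture("scene"); cv2.imwrite("pics/s1.png",cv2.resize(im[110:270,170:340],None,fx=3.5,fy=3.5,interpolation=cv2.INTER_CUBIC))
E
```

```text
t 2.7 tcp mm [539.4 -59.8  68.6] ydir 104.7 tilt z [-0.012 -0.001 -1.   ] f [-1.1  0.5 -0.3] grip 0.65 j7 2.25
```

View pics/s1.png

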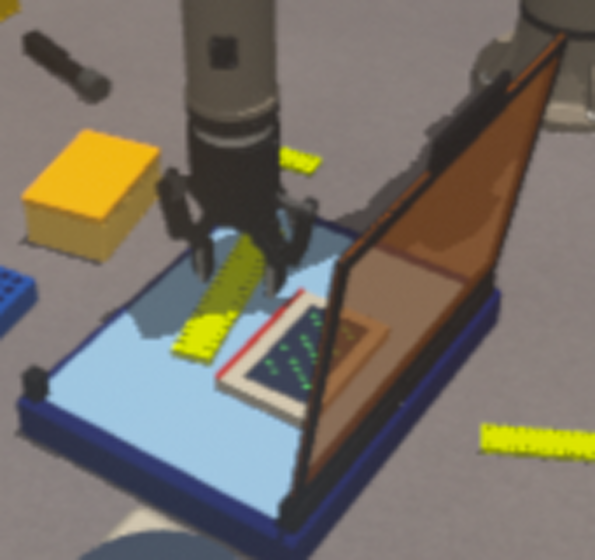

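The fingers straddle the ruler, at crop (205,270) and (270,285). I'll lower a little and grip.

drive_tool(dr=[[0, 0, 0], [0, 0, 0], [0, 0, 0], [0, 0, 0], [0, 0, 0], [0, 0, 0], [0, 0, 0], [0, 0, 0]], slide=[[0, 0, -0.4], [0, 0, 0], [0, 0, 0], [0, 0, 0], [0, 0, 0], [0, 0, 0], [0, 0, 0], [0, 0, 0]], grip=[0.65, 0.3, 0.3, 0.3, 0.3, 0.3, 0.3, 0.3], squeeze=30)

```text
time: 3.55
tool_pos: [0.5414, -0.0598, 0.0682]
ee_rot: [0.401, -3.11, -0.001]
wrist_force: [0.1, 0.1, -0.1]
grip_width: 0.406
```

```bash
python3 st.py
```

```text
t 3.55 tcp mm [541.4 -59.8  68.2] ydir 104.7 tilt z [-0.006  0.    -1.   ] f [ 0.1  0.1 -0.1] grip 0.406 j7 2.25
```

drive_tool(dr=[[0, 0, 0], [0, 0, -4], [0, 0, -4], [0, 0, -4], [0, 0, -0.6], [0, 0, 0]], slide=[[0, 0, 1], [1, 0.2, 0.2], [1, 0.2, 0], [1, 0.3, 0], [0.5, 0.2, 0], [0, 0, 0]], grip=[0.3, 0.3, 0.3, 0.3, 0.3, 0.3])

```text
time: 4.15
tool_pos: [0.5778, -0.0508, 0.0838]
ee_rot: [0.046, -3.137, -0.004]
wrist_force: [-0.4, -0.2, -1.3]
grip_width: 0.409
```

```bash
python3 st.py
python3 - <<'E'
from cas import *
s=eyes.capture("scene"); cv2.imwrite("pics/s2.png",cv2.resize(s[110:270,170:340],None,fx=3.5,fy=3.5,interpolation=cv2.INTER_CUBIC))
print(redline("scene",s,(225,185,262,225)))
for z in (.05,.06): print(rect("scene",mask(s,*YEL,(200,165,275,240)),z))
E
```

```text
t 4.15 tcp mm [577.8 -50.8  83.8] ydir 91.7 tilt z [-0.004  0.002 -1.   ] f [-0.4 -0.2 -1.3] grip 0.409 j7 2.03
('stripe ctr', array([580.3,  -6.3]), 'size', array([123.3,   6.4]), 'fit ang', np.float32(1.89))
[ 6.005e+02 -5.790e+01  1.221e+02  3.900e+01  6.000e-01]
[ 6.088e+02 -5.100e+01  1.205e+02  3.850e+01  6.000e-01]
```

View pics/s2.png

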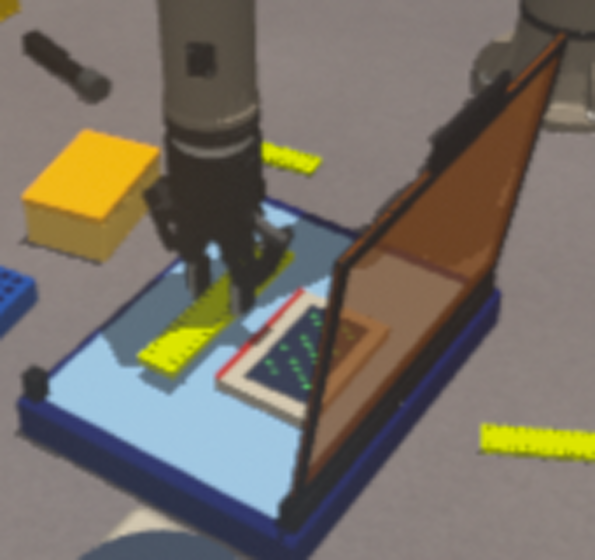

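The ruler is lifted and parallel to the stripe, running from crop (150,360) to (290,255). I'll set it down and release.

drive_tool(dr=[[0, 0, 0], [0, 0, 0], [0, 0, 0], [0, 0, 0], [0, 0, 0], [0, 0, 0], [0, 0, 0], [0, 0, 0]], slide=[[0, 0, -0.5], [0, 0, -0.5], [0, 0, -0.4], [0, 0, -0.1], [0, 0, 0], [0, 0, 0], [0, 0, 0], [0, 0, 0]], grip=[0.3, 0.3, 0.3, 0.3, 0.3, 0.53, 0.53, 0.53])

```text
time: 5.0
tool_pos: [0.5758, -0.0519, 0.068]
ee_rot: [0.046, -3.136, -0.005]
wrist_force: [0.1, -0.1, -0.1]
grip_width: 0.533
```

```bash
python3 st.py
```

```text
t 5.0 tcp mm [575.8 -51.9  68. ] ydir 91.7 tilt z [-0.005  0.003 -1.   ] f [ 0.1 -0.1 -0.1] grip 0.533 j7 2.04
```

drive_tool(dr=[[0, 0, 0], [0, 0, 0], [0, 0, -8.5], [0, 0, -8.5], [0, 0, -8.5], [0, 0, -8.5], [0, 0, -8.5], [0, 0, -8.5], [0, 0, -8.5], [0, 0, -8.5], [0, 0, -8.5], [0, 0, -8.5], [0, 0, -4.5], [0, 0, 0]], slide=[[0, 0, 2.5], [0, 0, 2.5], [0, -0.5, 0], [0, -0.5, 0], [0, -0.5, 0], [0, -0.5, 0], [0, -0.5, 0], [0, -0.5, 0], [0, -0.5, 0], [0, -0.4, 0], [0, 0, 0], [0, 0, 0], [0, 0, 0], [0, 0, 0]], grip=[0.53, 0.53, 0.53, 0.8, 0.8, 0.8, 0.8, 0.8, 0.8, 0.8, 0.8, 0.8, 0.8, 0.8])

```text
time: 6.4
tool_pos: [0.5767, -0.0919, 0.1218]
ee_rot: [2.204, 2.232, 0.012]
wrist_force: [0.4, 0.3, 0.2]
grip_width: 0.8
```

```bash
python3 st.py
python3 - <<'E'
from cas import *
s=eyes.capture("scene"); t=eyes.capture("top"); cv2.imwrite("pics/s3.png",s);cv2.imwrite("pics/t3.png",t)
print(redline("scene",s,(225,185,262,225)))
print(rect("scene",mask(s,*YEL,(200,165,275,240)),.05)); print(rect("top",mask(t,*YEL,(255,130,300,228)),.05))
E
```

```text
t 6.4 tcp mm [576.7 -91.9 121.8] ydir 0.7 tilt z [ 0.009  0.002 -1.   ] f [0.4 0.3 0.2] grip 0.8 j7 0.7
('stripe ctr', array([579.2,  -6.4]), 'size', array([125.6,   6.4]), 'fit ang', np.float32(2.07))
[580.  -49.3 179.2  37.7   1.6]
[647.5 -43.4  34.8  27.6  -0.7]
```

drive_tool(dr=[[0, 0, 1.2], [0, 0, 0], [0, 0, 0], [0, 0, 0], [0, 0, 0], [0, 0, 0], [0, 0, 0]], slide=[[0.2, -0.2, -1.5], [0, 0, -1.5], [0, 0, -1.5], [0, 0, -0.7], [0, 0, -0.5], [0, 0, -0.3], [0, 0, 0]], grip=[0.8, 0.8, 0.8, 0.8, 0.8, 0.8, 0.8])

```text
time: 7.2
tool_pos: [0.5787, -0.0933, 0.0584]
ee_rot: [2.174, 2.263, 0.016]
wrist_force: [-0.6, -0.2, -0.0]
grip_width: 0.798
```

```bash
python3 st.py
```

```text
t 7.2 tcp mm [578.7 -93.3  58.4] ydir 2.3 tilt z [ 0.01   0.005 -1.   ] f [-0.6 -0.2 -0. ] grip 0.798 j7 0.78
```

drive_tool(dr=[[0, 0, 0], [0, 0, 0], [0, 0, 0], [0, 0, 0], [0, 0, 0], [0, 0, 0], [0, 0, 0], [0, 0, 0]], slide=[[0, 0.5, 0], [0, 0.5, 0], [0, 0.5, 0], [0, 0.4, 0], [0, 0.4, 0], [0, 0.4, 0], [0, 0.3, 0], [0, 0, 0]], grip=[0.8, 0.8, 0.8, 0.8, 0.8, 0.8, 0.8, 0.8])

```text
time: 8.0
tool_pos: [0.5802, -0.0604, 0.0603]
ee_rot: [2.17, 2.263, 0.019]
wrist_force: [0.6, 0.3, -0.2]
grip_width: 0.796
```

```bash
cat > look.py <<'E'
import sys; from cas import *
k=sys.argv[1]
s=eyes.capture("scene"); cv2.imwrite(f"pics/s{k}.png",s); cv2.imwrite(f"pics/s{k}c.png",cv2.resize(s[155:245,190:290],None,fx=6,fy=6,interpolation=cv2.INTER_CUBIC))
print(redline("scene",s,(225,185,262,225)))
print("ruler",rect("scene",mask(s,*YEL,(200,165,275,240)),.05))
E
python3 st.py; python3 look.py 4
```

```text
t 8.0 tcp mm [580.2 -60.4  60.3] ydir 2.4 tilt z [ 0.013  0.004 -1.   ] f [ 0.6  0.3 -0.2] grip 0.796 j7 0.72
('stripe ctr', array([581.9,  -5.8]), 'size', array([126.5,   4.9]), 'fit ang', np.float32(2.49))
ruler [580.3 -30.8 181.5  35.4   3.1]
```

View pics/s4c.png

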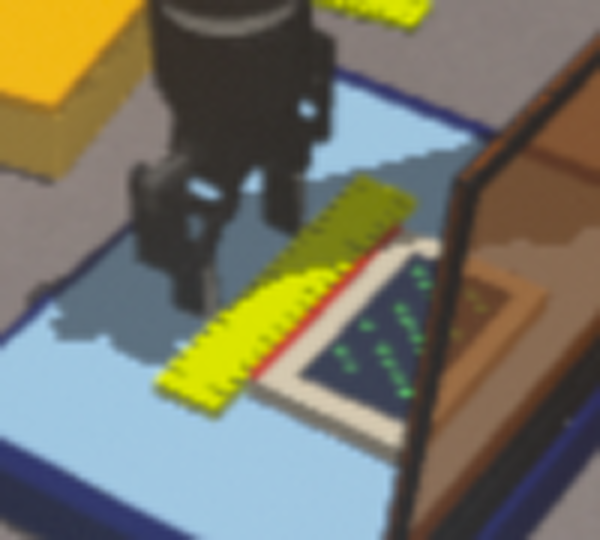

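The ruler lies beside the stripe with a few mm left, running from crop (185,395) to (390,195). I'll push the last bit slowly.

drive_tool(dr=[[0, 0, 0], [0, 0, 0], [0, 0, 0], [0, 0, 0]], slide=[[0, 0.15, 0], [0, 0.15, 0], [0, 0.15, 0], [0, 0, 0]], grip=[0.8, 0.8, 0.8, 0.8])

```text
time: 8.45
tool_pos: [0.5799, -0.0572, 0.0605]
ee_rot: [2.171, 2.26, 0.017]
wrist_force: [-0.2, 0.4, -0.9]
grip_width: 0.801
```

```bash
python3 st.py; python3 look.py 5
```

```text
t 8.45 tcp mm [579.9 -57.2  60.5] ydir 2.3 tilt z [ 0.013  0.002 -1.   ] f [-0.2  0.4 -0.9] grip 0.801 j7 0.72
('stripe ctr', array([581.9,  -5.8]), 'size', array([126.5,   4.9]), 'fit ang', np.float32(2.45))
ruler [580.  -25.1 181.5  35.6   2. ]
```

drive_tool(dr=[[0, 0, 0], [0, 0, 0], [0, 0, 0]], slide=[[0, 0.15, 0], [0, 0.1, 0], [0, 0, 0]], grip=[0.8, 0.8, 0.8])

```text
time: 8.8
tool_pos: [0.58, -0.0567, 0.0607]
ee_rot: [2.171, 2.256, 0.015]
wrist_force: [0.6, -0.5, -0.6]
grip_width: 0.801
```

```bash
python3 st.py; python3 look.py 6
```

```text
t 8.8 tcp mm [580.  -56.7  60.7] ydir 2.2 tilt z [ 0.014 -0.001 -1.   ] f [ 0.6 -0.5 -0.6] grip 0.801 j7 0.71
('stripe ctr', array([579.5,  -5.8]), 'size', array([121.8,   5. ]), 'fit ang', np.float32(2.31))
ruler [580.  -25.1 181.5  35.6   2. ]
```

View pics/s6c.png

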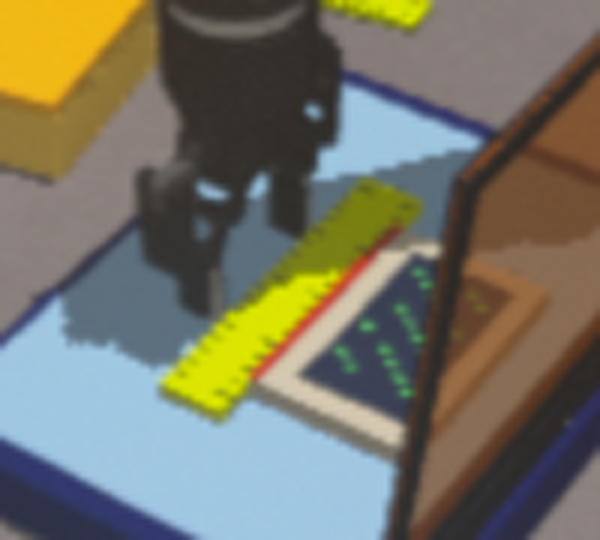

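The ruler looks flush along the whole stripe, with crop (235,405) to (415,210) overlapping the stripe edge. One slightly firmer push will show whether the cassette starts to move, which would confirm contact.

drive_tool(dr=[[0, 0, 0], [0, 0, 0], [0, 0, 0]], slide=[[0, 0.25, 0], [0, 0.2, 0], [0, 0, 0]], grip=[0.8, 0.8, 0.8])

```text
time: 9.15
tool_pos: [0.5798, -0.0534, 0.0608]
ee_rot: [2.171, 2.253, 0.012]
wrist_force: [0.7, -2.1, -0.8]
grip_width: 0.801
```

```bash
python3 st.py; python3 look.py 7
python3 - <<'E'
from cas import *
for n in("scene","top"):
    K,R,t=cam(n); print(n,-R.T@t)
E
```

```text
t 9.15 tcp mm [579.8 -53.4  60.8] ydir 2.1 tilt z [ 0.014 -0.003 -1.   ] f [ 0.7 -2.1 -0.8] grip 0.801 j7 0.7
('stripe ctr', array([580.2,  -2.5]), 'size', array([126.7,   5.7]), 'fit ang', np.float32(2.06))
ruler [580.  -22.7 181.7  35.5   2. ]
scene [1.24701471 0.48390844 0.82642324]
top [4.19131631e-01 5.57693796e-04 1.36166713e+00]
```

The push moved the cassette about 2–3 mm with a 2 N reaction, so the contact is confirmed. Now I'll retreat and look from above once the arm is clear.

drive_tool(dr=[[0, 0, 0], [0, 0, 0], [0, 0, 0], [0, 0, 0], [0, 0, 0], [0, 0, 0], [0, 0, 0], [0, 0, 0], [0, 0, 0], [0, 0, 0], [0, 0, 0], [0, 0, 0], [0, 0, 0], [0, 0, 0], [0, 0, 0]], slide=[[0, -1, 0], [0, -1.5, 0.1], [0, -1.5, 0.5], [0, 0, 4], [0, 0, 4], [-1, 0, 4], [-3.5, 0, 3], [-4, 0, 2], [-4, 0, 0], [-4, 1, 0], [-3, 2, 0], [-2, 4, 0], [0, 4, 0], [0, 4, 0], [0, 4, 0]], grip=[0.8, 0.8, 0.8, 0.8, 0.8, 0.6, 0, 0, 0, 0, 0, 0, 0, 0, 0])

```text
time: 10.7
tool_pos: [0.3655, 0.0698, 0.2459]
ee_rot: [-2.22, -2.212, -0.032]
wrist_force: [0.5, 0.0, -0.8]
grip_width: 0.005
```

```bash
python3 st.py; python3 look.py 8
python3 - <<'E'
from cas import *
im=eyes.capture("top"); cv2.imwrite("pics/t8.png",im); cv2.imwrite("pics/t8c.png",cv2.resize(im[125:235,200:310],None,fx=5.4,fy=5.4,interpolation=cv2.INTER_CUBIC))
print(redline("top",im,(255,150,275,200)),"ruler",rect("top",mask(im,*YEL,(250,130,300,228)),.05),"cass",cass("top",im,(236,150,264,200)))
E
```

```text
t 10.7 tcp mm [365.5  69.8 245.9] ydir -0.2 tilt z [ 0.009  0.02  -1.   ] f [ 0.5  0.  -0.8] grip 0.005 j7 -0.35
('stripe ctr', array([579.4,  -2.2]), 'size', array([128.3,   5.2]), 'fit ang', np.float32(1.48))
ruler [580.  -21.2 181.6  33.5   1.9]
('stripe ctr', array([580.1,  -0.6]), 'size', array([127.7,   5.1]), 'fit ang', np.float32(2.01)) ruler [577.4 -21.6 176.8  32.6   2.1] cass [ 5.789e+02  4.310e+01  1.307e+02  8.250e+01 -4.000e-01]
```

View pics/t8c.png

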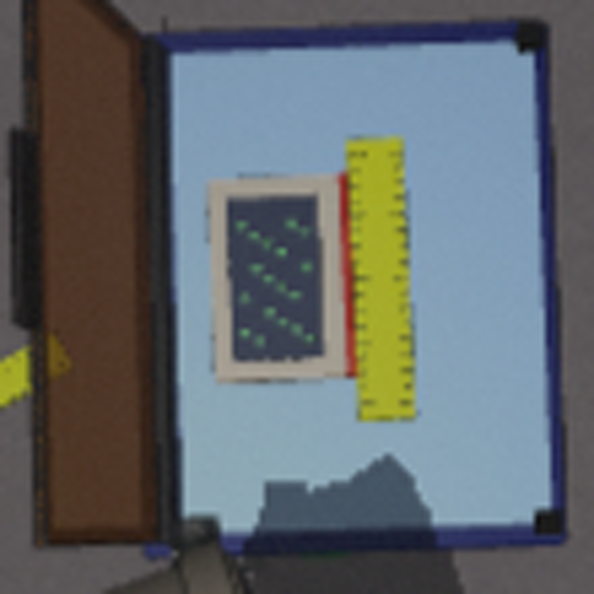

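Seen from above, the ruler lies flush along the whole red edge and overhangs both ends, at crop x≈345–415 and y≈137–420. The cassette has moved about 4 mm. Next I'll go round the near side to behind the cover.

drive_tool(dr=[[0, 0, 0], [0, 0, 0], [0, 0, 0], [0, 0, 0], [0, 0, 0], [0, 0, 0], [0, 0, 0], [0, 0, 0], [0, 0, 0], [0, 0, 0], [0, 0, 0], [0, 0, 0], [0, 0, 0], [0, 0, 0]], slide=[[-2, 1.5, 0], [-1.5, 3, 0], [0, 4, 0], [0, 4, 0], [0, 4, 0], [0, 4, 0], [0, 4, 0], [0, 2, 0], [4, 0, 1], [4, 0, 2], [4, 0, 2], [4, 0, 2], [4, 0, 2], [4, 0, 1]], grip=[0, 0, 0, 0, 0, 0, 0, 0, 0, 0, 0, 0, 0, 0])

```text
time: 12.2
tool_pos: [0.5808, 0.3278, 0.3514]
ee_rot: [-2.232, -2.196, -0.025]
wrist_force: [0.8, 0.9, 1.4]
grip_width: 0.002
```

```bash
python3 st.py; python3 look.py 9
```

```text
t 12.2 tcp mm [580.8 327.8 351.4] ydir -0.9 tilt z [ 0.004  0.019 -1.   ] f [0.8 0.9 1.4] grip 0.002 j7 -0.34
('stripe ctr', array([580.2,  -2.1]), 'size', array([126.7,   5.1]), 'fit ang', np.float32(1.57))
ruler [580.3 -21.2 180.9  33.5   1.9]
```

drive_tool(dr=[[0, 0, 0], [0, 0, 0], [0, 0, 0], [0, 0, 0], [0, 0, 0], [0, 0, 0], [0, 0, 0], [0, 0, 0]], slide=[[0, -3.5, -1], [0, -3.5, -0.5], [0, -3.5, 0], [0, -1.5, 0], [0, -1.5, 0], [0, -1.5, 0], [0, -1.5, 0], [0, -1.5, 0]], grip=[0, 0, 0, 0, 0, 0, 0, 0])

```text
time: 13.05
tool_pos: [0.5969, 0.1342, 0.334]
ee_rot: [2.247, 2.19, 0.038]
wrist_force: [0.9, 3.6, 0.6]
grip_width: 0.002
```

```bash
python3 st.py; python3 look.py 10; python3 -c "
import cv2;cv2.imwrite('pics/s10v.png',cv2.resize(cv2.imread('pics/s10.png')[70:270,170:400],None,fx=2.5,fy=2.5))"
```

```text
t 13.05 tcp mm [596.9 134.2 334. ] ydir -1.5 tilt z [ 0.02   0.014 -1.   ] f [0.9 3.6 0.6] grip 0.002 j7 -0.04
('stripe ctr', array([599.1,  -0.7]), 'size', array([88.9,  4.9]), 'fit ang', np.float32(1.52))
ruler [589.  -21.1 163.5  33.1   1.9]
```

View pics/s10v.png

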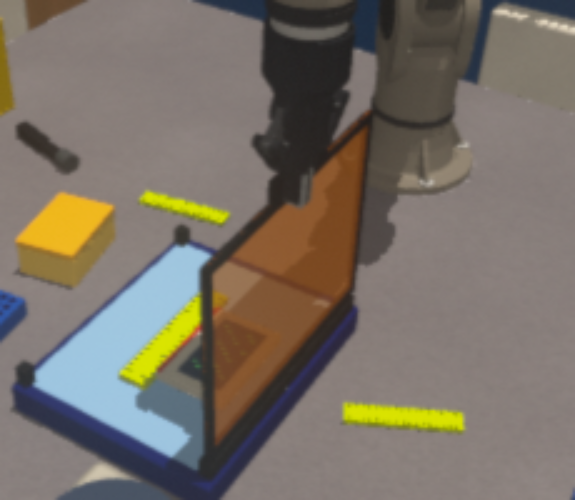

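The fingers are pushing the tab from behind, at crop (295,190), and the cover is now nearly upright. I'll follow the arc.

drive_tool(dr=[[0, 0, 0], [0, 0, 0], [0, 0, 0], [0, 0, 0], [0, 0, 0], [0, 0, 0], [0, 0, 0], [0, 0, 0], [0, 0, 0], [0, 0, 0], [0, 0, 0]], slide=[[-0.1, -1.5, 0.1], [-0.1, -1.5, 0], [-0.1, -1.5, -0.2], [-0.1, -1.5, -0.3], [-0.1, -1.4, -0.4], [-0.1, -1.4, -0.5], [-0.1, -1.3, -0.6], [-0.1, -1.3, -0.7], [-0.1, -1.3, -0.7], [-0.1, -1.3, -0.8], [-0.1, -1.3, -0.8]], grip=[0, 0, 0, 0, 0, 0, 0, 0, 0, 0, 0])

```text
time: 14.2
tool_pos: [0.5852, -0.03, 0.2801]
ee_rot: [2.243, 2.192, 0.04]
wrist_force: [1.6, 1.4, 0.4]
grip_width: 0.002
```

```bash
python3 st.py
```

```text
t 14.2 tcp mm [585.2 -30.  280.1] ydir -1.3 tilt z [ 0.021  0.014 -1.   ] f [1.6 1.4 0.4] grip 0.002 j7 0.26
```

drive_tool(dr=[[0, 0, 0], [0, 0, 0], [0, 0, 0], [0, 0, 0], [0, 0, 0], [0, 0, 0]], slide=[[-0.1, -1.1, -1.0], [-0.1, -1.1, -1.1], [0, -1.0, -1.1], [0, -1.0, -1.2], [0, -0.8, -1.3], [0, 0, 0]], grip=[0, 0, 0, 0, 0, 0])

```text
time: 14.8
tool_pos: [0.5795, -0.0889, 0.2152]
ee_rot: [2.251, 2.188, 0.027]
wrist_force: [-0.6, 0.6, -0.3]
grip_width: 0.001
```

```bash
python3 st.py; python3 look.py 11; python3 -c "
import cv2;cv2.imwrite('pics/s11v.png',cv2.resize(cv2.imread('pics/s11.png')[70:270,170:400],None,fx=2.5,fy=2.5))"
```

```text
t 14.8 tcp mm [579.5 -88.9 215.2] ydir -1.6 tilt z [ 0.014  0.011 -1.   ] f [-0.6  0.6 -0.3] grip 0.001 j7 0.38Traceback (most recent call last):
  File "look.py", line 4, in <module>
    print(redline("scene",s,(225,185,262,225)))
          ~~~~~~~^^^^^^^^^^^^^^^^^^^^^^^^^^^^^
  File "cas.py", line 4, in redline
    P=ray(n,big(red)[0][:,0],.054)[:,:2]*1000
            ~~~~~~~~^^^
IndexError: list index out of range
```

View pics/s11v.png

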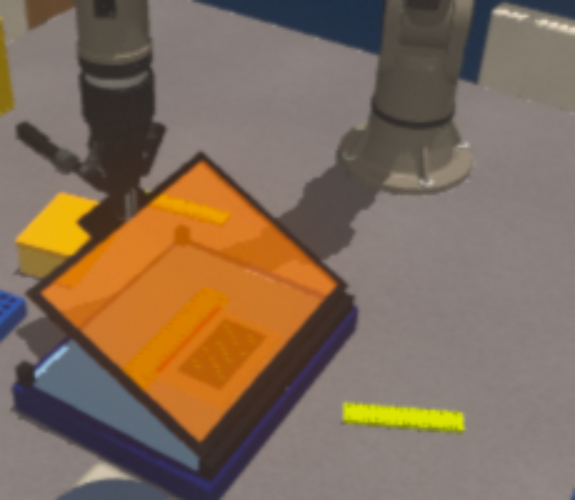

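The tip rests on the tab, at crop (128,205), and the cover is about 0.55 rad open. I'll continue down.

drive_tool(dr=[[0, 0, 0], [0, 0, 0], [0, 0, 0], [0, 0, 0], [0, 0, 0], [0, 0, 0], [0, 0, 0], [0, 0, 0], [0, 0, 0]], slide=[[0, -0.5, -1.4], [0, -0.5, -1.4], [0, -0.5, -1.4], [0, -0.3, -1.5], [0, -0.3, -1.5], [0, -0.3, -1.5], [0, 0, -1.2], [0, 0, -0.8], [0, 0, -0.5]], grip=[0, 0, 0, 0, 0, 0, 0, 0, 0])

```text
time: 15.75
tool_pos: [0.5805, -0.1154, 0.0958]
ee_rot: [2.245, 2.188, 0.028]
wrist_force: [-0.3, -0.2, 0.9]
grip_width: 0.0
```

```bash
python3 st.py
```

```text
t 15.75 tcp mm [ 580.5 -115.4   95.8] ydir -1.5 tilt z [ 0.017  0.008 -1.   ] f [-0.3 -0.2  0.9] grip 0.0 j7 0.51
```

drive_tool(dr=[[0, 0, 0], [0, 0, 0], [0, 0, 0]], slide=[[0, 0, -0.4], [0, 0, -0.4], [0, 0, -0.4]], grip=[0, 0, 0])

```text
time: 16.05
tool_pos: [0.5805, -0.1155, 0.094]
ee_rot: [2.246, 2.192, 0.035]
wrist_force: [-8.3, 1.8, 21.8]
grip_width: -0.0
```

```bash
python3 st.py
```

```text
t 16.05 tcp mm [ 580.5 -115.5   94. ] ydir -1.4 tilt z [ 0.018  0.013 -1.   ] f [-8.3  1.8 21.8] grip -0.0 j7 0.52
```

It came to a firm stop at 22 N with the tip at z≈72 mm, which is the outer face of the shut cover. I'll back off and check.

drive_tool(dr=[[0, 0, 0], [0, 0, 0], [0, 0, 0], [0, 0, 0], [0, 0, 0], [0, 0, 0], [0, 0, 0], [0, 0, 0], [0, 0, 0], [0, 0, 0], [0, 0, 0]], slide=[[0, 0, 0.8], [0, 0, 3], [0, 0, 4], [0, 0, 4], [-2, 0, 4], [-4, 0, 2], [-4, -1, 0], [-4, -3, 0], [-3, -3, 0], [0, -3, 0], [0, 0, 0]], grip=[0, 0, 0, 0, 0, 0, 0, 0, 0, 0, 0])

```text
time: 17.15
tool_pos: [0.4048, -0.2144, 0.2816]
ee_rot: [2.233, 2.199, 0.053]
wrist_force: [0.0, -0.5, -0.3]
grip_width: 0.001
```

```bash
python3 st.py
python3 - <<'E'
from cas import *
s=eyes.capture("scene"); t=eyes.capture("top"); cv2.imwrite("pics/s12.png",s); cv2.imwrite("pics/t12.png",t)
a=cv2.resize(s[130:280,165:335],None,fx=3.4,fy=3.4,interpolation=cv2.INTER_CUBIC); b=cv2.resize(t,(512*9//10,384*9//10))
b=cv2.resize(t[120:235,215:315],None,fx=2.1,fy=2.1); 
c=np.zeros((max(a.shape[0],b.shape[0]),a.shape[1]+b.shape[1],3),np.uint8); c[:a.shape[0],:a.shape[1]]=a; c[:b.shape[0],a.shape[1]:]=b
cv2.imwrite("pics/f12.png",c); print(c.shape)
# expected tab pos if shut / 0.05 rad open
for th in(0,.05,.1): print(th,proj("scene",[[.573+dx,.118-.277*np.cos(th),.070+.277*np.sin(th)] for dx in(-.05,.05)]).round(1).tolist())
# bystanders: difference vs first images
for n,im in(("top",t),("scene",s)):
    d=cv2.absdiff(im,cv2.imread(f"pics/{n}0.png")).max(2); m=cv2.morphologyEx((d>40).astype(np.uint8)*255,cv2.MORPH_OPEN,np.ones((3,3)))
    print(n,[cv2.boundingRect(c) for c in big(m,8)])
E
```

```text
t 17.15 tcp mm [ 404.8 -214.4  281.6] ydir -0.9 tilt z [ 0.03   0.019 -0.999] f [ 0.  -0.5 -0.3] grip 0.001 j7 0.58
(510, 788, 3)
0 [[215.5, 171.9], [194.5, 188.8]]
0.05 [[215.3, 168.4], [194.1, 185.4]]
0.1 [[215.3, 165.0], [193.9, 181.9]]
top [(231, 130, 80, 95), (0, 302, 127, 82), (202, 120, 24, 106), (310, 198, 65, 61), (220, 291, 50, 36), (0, 359, 35, 25), (289, 338, 49, 41), (217, 367, 32, 17)]
scene [(180, 150, 122, 109), (280, 133, 187, 91), (470, 71, 42, 67), (205, 41, 31, 57), (227, 130, 77, 26), (331, 0, 23, 32), (358, 10, 25, 31), (189, 147, 26, 14)]
```

View pics/f12.png

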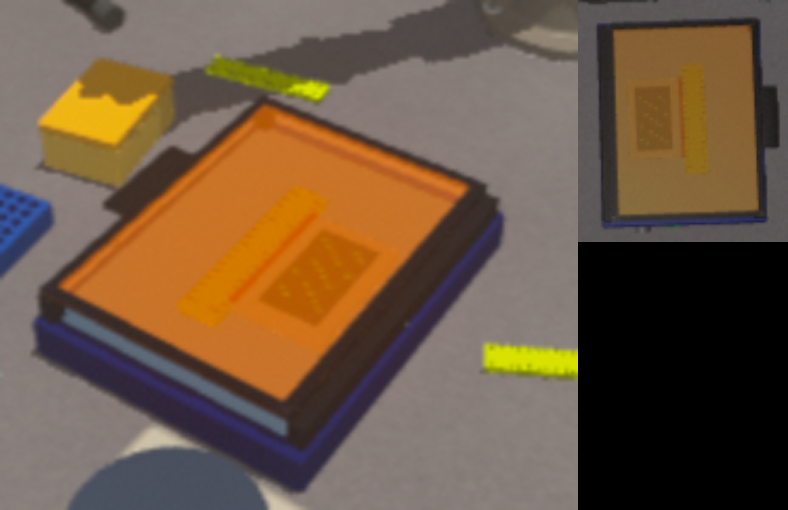

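The tab corners, at about (215.6,173.5) and (195.9,191.2) in the full image, match the shut prediction (215.5,171.9) and (194.5,188.8). Through the amber cover the ruler is still against the stripe. The arm is clear of everything, so I'll hand in.

```bash
python3 -c "
from bench import ticket; print(ticket.hand_in())"
```

```text
the job is handed in; nothing more can be done
None
```

The ruler now lies flush against the cassette's red-striped edge and the amber cover is shut. The job was handed in at about 17 s of the 72 s allowed.

I lifted the largest ruler, turned it parallel to the edge and set it down. I then pushed it in with two fingertips until the cassette resisted at about 2 N. The cover was pushed along its arc by the tab and pressed down to a firm stop.

**Ruler:** After I backed away, the picture from above showed it parallel to the edge (about 2° for both), with no visible gap. It overhangs the cassette at both ends, with the two centred within about 3 mm of each other.

**Cassette:** The last push moved it by about 4 mm. That is roughly 3 mm more than I aimed for, but I judged it still within the few millimetres allowed.

**Cover:** The stop came at about 22 N with the fingertip 72 mm above the bench, the height of the shut cover's outer face. The tab's position in the final picture matches fully shut to within about 2.5 pixels.

**Bystanders:** The arm kept away from all of them. The picture comparison I ran was cluttered by the arm and its shadow, so I did not check each object separately. After shutting the cover I checked the ruler only by eye through the amber, where it still looked flush.

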